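Shim the rocking vial sampler

TASK

The white vial sampler rocks on the bench because one of its four feet hangs short. Push the wedge along the bench with your fingertips, thin end first, under that foot until it is snug and the rocking is gone, but do not jack the sampler off level; take your fingers off the wedge, then press down firmly (about 10 N) on the sampler's top at that same corner to check that it no longer rocks, and draw back. Grasp and lift nothing, leave the sampler where it stands, and do not disturb the other things.

Things in the scene. Friction and masses are not known exactly. Their poses are not given: they have to be found in the camera images.
- sampler: white vial sampler, 4 kg, loose. Housing 160 (x) by 200 (y) mm, underside 28, flat top 120 mm up; upright vials to 172 mm on the top's -y half, +y half bare. Lugs stick out 45 mm from its y faces (32 to 42 mm up), with domed feet, 20 mm across, at x +-55, y +-125 mm. Three stand on the bench, that at +x +y hangs 8 mm short. It rests level. Origin: on the bench under the housing's middle; z up
- foot (a point): lowest point of the short foot, in the sampler's frame at (55, 125, 8) mm; axes as the sampler's: -x is its keypad face, +x its vented back, -y its vial end. So the short foot is at the back, at the bare end. The free way in for the wedge is along the sampler's -y direction
- corner (a point): the place to press: on the bare flat top, about 20 mm in from the housing's corner nearest the short foot, in the sampler's frame at (58, 80, 120) mm. While that foot is unsupported a push of 5 to 10 N here begins to tip the sampler, by up to 0.08 rad
- wedge: loose light wooden wedge, 120 (x) by 45 (y) mm, 60 g, flat on the bench: 2 mm thick at the thin end (+x), rising evenly to 18 mm at the upright thick end (-x). Origin: middle of the underside. Thin end starts roughly towards the foot, 40 to 80 mm off. Slides with under 1 N; meets the foot about 45 mm in from the thin end, then resists; past about 5 N it jacks the sampler up
- vial_a: capped glass vial, 22 mm across, 75 mm tall, standing near the robot's side of the wedge (bystander); origin under its middle
- vial_b: capped glass vial like the other, standing on the far side of the wedge (bystander); origin under its middle
- bottle: amber bottle, 64 mm across, 140 mm tall (bystander); origin under its middle
- marker: marker pen, 130 mm long, 16 mm thick, lying (bystander); origin under its middle
- cap_tray: open white tray, 100 x 80 x 30 mm (bystander); origin under its middle
- screwdriver: screwdriver, lying beyond the sampler (bystander); origin under its middle

How it is judged:
By the outcome, as a careful person would: the job done as asked, in the order asked, and still so for the second after the job is handed in, with the robot touching nothing.
It also fails if it takes over 58 s, if anything falls off the work surface, if the arm or the gripper's body presses on something with over 40 N, if the wrist force passes 120 N, or if a joint passes its speed limit or range.

ROBOT

A 7-joint arm with a two-finger parallel gripper is mounted at the origin on the work surface. World frame = base frame: x ahead of the robot, y to its left, z up, the work surface at z = 0. Lengths are in m, angles in degrees, forces in N, time in s.
With the tool pointing down it reaches from about 0.425 to 0.875 m from the base axis. Payload 4.7 kg.
Tool frame: the origin (TCP) lies at the very end of the fingers, on their centre line; the grasp point (between the pads) lies env.grip_point_offset behind it (env.grip_point_offset is the distance from the TCP to the grasp point, in m); z points along the fingers, y is the direction in which the jaws open and shut (so a half turn about z gives the same grasp; the last joint's range is limited). The gripper opens to 87 mm and grips with 3 to 60 N. Pads are 19 mm wide; open, the fingers measure 117 mm over their backs; the gripper's body (75 mm by 190 mm) begins 51 mm behind the grasp point.
Start: joints at [-66.687, 18.392, -4.016, 83.108, 1.295, 78.541, -3.26], TCP at [0.249, 0.601, 0.223] pointing down, gripper open.
Joint ranges: [-163.93, 163.93], [-17.29, 119.83], [-79.2, 71.16], [3.27, 140.29], [-89.18, 269.18], [5.43, 117.66], [-154.24, 154.24]. Speed limits (degrees/s): [147.25, 147.25, 180, 180, 180, 180, 180].

INTERFACE

Orientations are given as [roll, pitch, yaw] about the fixed x, y, z axes, in that order (R = Rz(yaw) Ry(pitch) Rx(roll)).
In Python, from cell import env gives the robot as it stands.
- The arm moves only by the tool send_rows, never from a script. Its argument "plan" is a list of rows, each a list of 7 numbers: the finger opening in mm, from 0 to 87, then the shift along the tool's x, y, z in mm, then the turn, a rotation vector about the tool's x, y, z in rad. A call has 1 to 12 rows; each row shifts and turns the commanded pose from where the row before left it, along the tool's axes as they then stand; what a row does not reach is not made up. A row lasts 1/10 s, in which the tool goes at most 50 mm and 8.59 degrees, less where a joint would pass 70% of its speed; a pose out of reach is approached as far as the arm can. A call is refused whole if a number of a shift passes 50 or a number of a turn 0.15, either way. A call with a gripper value outside its range is refused whole. The fingers move at their own pace and stop on an object; "grip_force" is the grip in N (left out, the last holds). Time passes only in rows, so rows that do not move let the fingers close. It gives the time, the measured TCP pose, the force and the opening at its end, in the units of the state.
- env.get_obs(): the state, without advancing time (a new reading comes with each control period).
- env.read_camera(name): name is "scene" or "top" or "wrist"; returns the picture (420x560x3 uint8, red, green, blue); there is no depth.
- env.get_calibration(name): a dict with "fx", "fy", "cx", "cy" (pixels), "extrinsics" (4x4, takes a point from camera to world coordinates). Camera axes: x right, y down, z forward; pixel columns grow to the right and rows downward; lengths in m; the calibration is good to about 2 mm. A picture is of the moment at which its call begins: read the wrist's pose just before it. get_calibration takes no time and is no camera call; for the wrist camera it gives the pose at the moment of the call.
- env.sign_off(): hands the job in, once; it reports no verdict.
Trained networks look in the newest picture that a camera, given by its name, has taken for a name from the list of things; names that differ only in an ending like _2 or _b are one class to them, and where a whole thing is asked for, a point or a joint stands for the part that bears it (a point fixed in the world has none). Each returns a list of dicts, best first, with "confidence" (0 to 1); they miss things now and then, are a little off and sometimes report something else, mostly with a low value. They report only what shows in the picture. A call takes as long as a camera call.
- env.regions_of(camera, query): "region" (420x560 bool, what is visible of it) and "rect" ([left, top, right, bottom] in pixels, round what is visible of it).
The state is a dict: "time_s": time; "qpos": joint angles; "joint_velocities": joint speeds; "effort": joint torques, N m; "tool_pos": TCP position; "tool_rot": TCP orientation; "force": force on the tool from outside, world axes, zero at the start; "wrist_torque": the same for the moment, N m; "grip_width": finger opening in m.
Only numpy, scipy, OpenCV 4.12 (cv2) and the standard library are available. Lean on these libraries where they do the work, as an engineer would, in place of code of your own. Each camera call takes 0.05 s, during which the arm holds its last target. There are 200 camera calls.

## Working session

There is one attempt and no reset: what is moved stays moved. The work goes in short steps, Python scripts to look and compute and a tool call to move; the robot and the scene stay as the last step left them, time stands still between calls to the robot, and variables do not carry over. Pictures are saved under pics/ and viewed, about 8 in all and at most 12, crops included, and the job is handed in when it is done.

Besides the shell and the picture viewer there is one more tool, called by a JSON object that holds its "api" and its "payload", one argument or row to a line. send_rows: Moves the arm, as the interface text tells. Its arguments: {"type":"object","properties":{"plan":{"type":"array"},"grip_force":{"type":"number"}},"required":["plan"]}

```bash
mkdir -p pics; python3 - <<'E'
from cell import env
import cv2,numpy as np
np.set_printoptions(precision=3,suppress=True)
o=env.get_obs();print({k:o[k] for k in('time_s','tool_pos','tool_rot','force','grip_width')},env.grip_point_offset)
for c in('top','scene'):
    im=env.read_camera(c);cv2.imwrite(f'pics/{c}0.png',im[...,::-1])
    k=env.get_calibration(c);print(c,k['fx'],k['cx'],k['cy']);print(k['extrinsics'])
    for q in('sampler','wedge','vial_a','bottle','marker','cap_tray'):
        for r in env.regions_of(c,q)[:3]:print(c,q,round(r['confidence'],2),r['rect'])
print(env.get_obs()['time_s'])
E
```

```text
{'time_s': 0.0, 'tool_pos': array([0.249, 0.6  , 0.221]), 'tool_rot': array([-179.893,    0.007,  157.496]), 'force': array([-0.036, -0.458,  0.365]), 'grip_width': 0.08685196650237115} 0.0187
top 391.1507164578155 278.8739962833002 207.86292234509835
[[ 0.017 -0.997  0.073  0.465]
 [-1.    -0.016  0.009 -0.025]
 [-0.008 -0.074 -0.997  1.13 ]
 [ 0.     0.     0.     1.   ]]
top sampler 0.65 [258.1, 195.8, 364.4, 263.2]
top wedge 0.88 [196.1, 193.8, 242.2, 220.5]
top vial_a 0.64 [231.3, 246.6, 243.5, 253.0]
top vial_a 0.6 [244.2, 168.9, 256.0, 182.9]
top bottle 0.83 [383.6, 259.9, 415.7, 280.3]
top marker 0.67 [413.2, 204.5, 425.2, 245.9]
top cap_tray 0.8 [113.3, 232.7, 156.8, 273.0]
scene 499.38670056028815 287.23515419392743 209.3636939953599
[[-0.189  0.709 -0.679  1.398]
 [ 0.982  0.137 -0.129  0.155]
 [ 0.002 -0.691 -0.723  0.984]
 [ 0.     0.     0.     1.   ]]
scene sampler 0.67 [198.8, 144.1, 312.6, 232.6]
scene sampler 0.67 [327.7, 226.2, 375.7, 250.0]
scene wedge 0.83 [326.5, 225.1, 376.7, 253.5]
scene vial_a 0.76 [309.4, 240.5, 317.1, 268.5]
scene vial_a 0.72 [329.5, 183.3, 339.2, 206.4]
scene bottle 0.78 [168.8, 131.4, 196.1, 182.1]
scene marker 0.47 [138.5, 179.3, 151.4, 214.8]
scene cap_tray 0.95 [425.0, 191.4, 462.2, 232.1]
0.7
```

```bash
python3 - <<'E'
import cv2
a=cv2.imread('pics/top0.png')[150:300,110:430];b=cv2.imread('pics/scene0.png')[120:290,180:400]
cv2.imwrite('pics/a.png',cv2.resize(a,None,fx=2.5,fy=2.5,interpolation=2));cv2.imwrite('pics/b.png',cv2.resize(b,None,fx=3.5,fy=3.5,interpolation=2))
E
```

```text
(no output)
```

View pics/a.png

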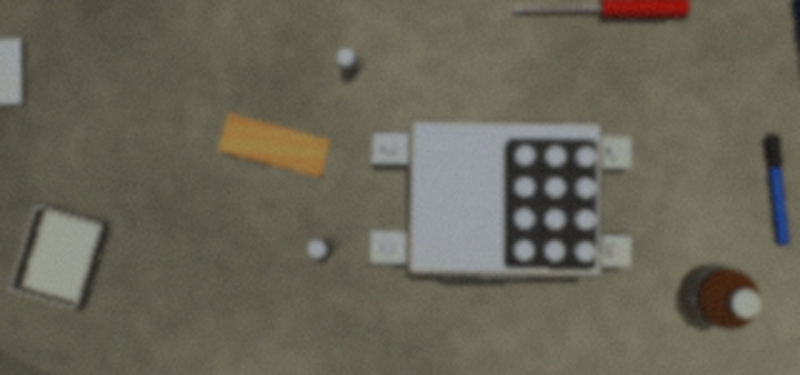

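View pics/b.png

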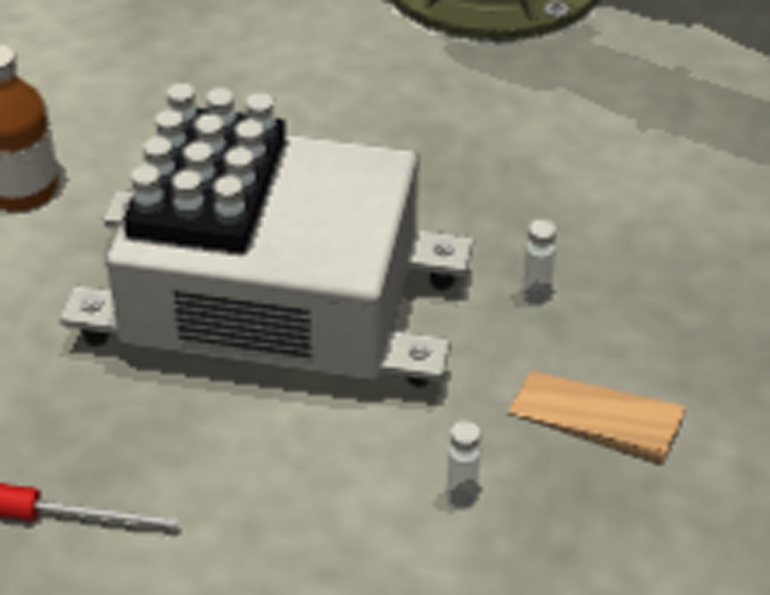

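```bash
cat > h.py <<'E'
from cell import env
import numpy as np
np.set_printoptions(precision=4,suppress=True)
def ray(cam,u,v,z,k=None):
    k=k or env.get_calibration(cam);E=np.array(k['extrinsics'])
    d=E[:3,:3]@np.array([(u-k['cx'])/k['fx'],(v-k['cy'])/k['fy'],1]);o=E[:3,3]
    return (o+d*(z-o[2])/d[2])
E
python3 - <<'E'
from h import *
def t(n,u,v,z):print(n,ray('top',u/2.5+110,v/2.5+150,z)[:2])
def s(n,u,v,z):print('  scene',n,ray('scene',u/3.5+180,v/3.5+120,z)[:2])
for n,u,v,z in[('thickfar',229,114,.018),('thicknear',218,151,.018),('thinfar',330,139,.002),('thinnear',322,176,.002),
 ('footlug+x',389,149,.042),('lug-x+y',388,246,.042),('lug+x-y',615,153,.042),('lug-x-y',615,250,.042),('top++',413,124,.12),('top-+',410,272,.12),('top+-',600,124,.12),('vb',345,57,.075),('va',316,248,.075)]:t(n,u,v,z)
for n,u,v,z in[('footscrew',419,352,.042),('lug-x+y screw',443,249,.042),('lug+x-y',91,305,.042),('thinfar',509,412,.002),('thinnear',530,373,.002),('thickfar',663,462,0),('thickneartop',685,406,.018),('vb',465,431,.075),('va',542,228,.075),('vbbase',463,500,0),('vabase',538,298,0)]:s(n,u,v,z)
E
```

```text
thickfar [0.5786 0.2071]
thicknear [0.5359 0.2183]
thinfar [0.553  0.0924]
thinnear [0.51   0.1006]
footlug+x [0.5398 0.022 ]
lug-x+y [0.4321 0.021 ]
lug+x-y [ 0.5395 -0.2297]
lug-x-y [ 0.4321 -0.23  ]
top++ [ 0.5609 -0.0057]
top-+ [ 0.4083 -0.0054]
top+- [ 0.564  -0.1995]
vb [0.6373 0.0706]
va [0.4296 0.097 ]
  scene footscrew [0.5456 0.0248]
  scene lug-x+y screw [0.4357 0.0245]
  scene lug+x-y [ 0.5453 -0.2246]
  scene thinfar [0.5559 0.0948]
  scene thinnear [0.5146 0.1051]
  scene thickfar [0.58   0.2102]
  scene thickneartop [0.5395 0.2209]
  scene vb [0.6408 0.0723]
  scene va [0.4328 0.0988]
  scene vbbase [0.6413 0.0739]
  scene vabase [0.4331 0.101 ]
```

The top crop shows the wedge at (275,145), thick end left (+y). The vials are at (346,58) and (317,248), and the short foot's lug is at (389,149). The scene crop agrees: vents face away from the robot, foot lug at (419,352).

```bash
cat >> h.py <<'E'
from scipy.spatial.transform import Rotation as Ro
def Rt(h,th):
    h=np.array([h[0],h[1],0.]);h/=np.linalg.norm(h);z=np.array([0,0,1.]);t=np.radians(th)
    n=np.cross(z,h);Z=np.sin(t)*h-np.cos(t)*z
    return np.c_[np.cross(n,Z),n,Z]
def now():
    o=env.get_obs();return np.array(o['tool_pos']),Ro.from_euler('xyz',o['tool_rot'],degrees=True).as_matrix(),o
def turn(R,Rt):return Ro.from_matrix(R.T@Rt).as_rotvec()
E
python3 - <<'E'
from h import *
p,R,o=now()
h=np.array([-.2113,-.977,0]);T=Rt(h,25);w=turn(R,T);print('turn/10',w/10,np.linalg.norm(w))
tgt=np.array([.5585,.214,.10])-h*.04
print(tgt,'shift mm/10',T.T@(tgt-p)*100, 'down 91mm', T.T@np.array([0,0,-93]))
E
```

```text
turn/10 [ 0.0303 -0.0363  0.1367] 1.4468626728434693
[0.567  0.2531 0.1   ] shift mm/10 [-19.499   38.4352  22.619 ] down 91mm [39.3035  0.     84.2866]
```

{"api": "send_rows", "payload": {
  "plan": [
    [12,0,0,0,0.0275,-0.033,0.1243],
    [12,0,0,0,0.0275,-0.033,0.1243],
    [12,0,0,0,0.0275,-0.033,0.1243],
    [12,0,0,0,0.0275,-0.033,0.1243],
    [12,0,0,0,0.0275,-0.033,0.1243],
    [12,0,0,0,0.0275,-0.033,0.1243],
    [12,0,0,0,0.0275,-0.033,0.1243],
    [12,0,0,0,0.0275,-0.033,0.1243],
    [12,0,0,0,0.0275,-0.033,0.1243],
    [12,0,0,0,0.0275,-0.033,0.1243],
    [12,0,0,0,0.0275,-0.033,0.1243],
    [12,0,0,0,0,0,0]
  ]
}}

```text
time_s: 1.9
tool_pos: [0.2498, 0.6005, 0.2209]
tool_rot: [179.9, 25.1, 77.7]
force: [0.7, 0.5, -0.3]
grip_width: 0.0126
```

{"api": "send_rows", "payload": {
  "plan": [
    [12,-16,32,18.8,0,0,0],
    [12,-16,32,18.8,0,0,0],
    [12,-16,32,18.8,0,0,0],
    [12,-16,32,18.8,0,0,0],
    [12,-16,32,18.8,0,0,0],
    [12,-16,32,18.8,0,0,0],
    [12,-16,32,18.8,0,0,0],
    [12,-16,32,18.8,0,0,0],
    [12,-16,32,18.8,0,0,0],
    [12,-16,32,18.8,0,0,0],
    [12,-16,32,18.8,0,0,0],
    [12,-16,32,18.8,0,0,0]
  ]
}}

```text
time_s: 3.1
tool_pos: [0.5681, 0.2555, 0.0993]
tool_rot: [-180.0, 24.9, 78.1]
force: [-0.1, 0.6, 0.2]
grip_width: 0.0119
```

```bash
python3 - <<'E'
from h import *
import cv2
p,R,o=now();print(o['time_s'],p,o['tool_rot'],o['force'],o['grip_width']);print(R)
cv2.imwrite('pics/w1.png',env.read_camera('wrist')[...,::-1])
p,R,o=now();print(p)
h=np.array([-.2113,-.977,0]);T=Rt(h,25);print('turn',turn(R,T),'shift',R.T@(np.array([.5671,.2531,.1])-p)*1e3)
E
```

```text
3.1 [0.5681 0.2555 0.0993] [-179.9856   24.8697   78.0671] [-0.1219  0.6221  0.2073] 0.011909534196024264
[[ 0.1876  0.9784 -0.0872]
 [ 0.8877 -0.2069 -0.4114]
 [-0.4206 -0.0002 -0.9073]]
[0.5724 0.2463 0.0985]
turn [ 0.0019  0.0046 -0.0056] shift [ 4.3422 -6.6479 -3.7715]
```

View pics/w1.png

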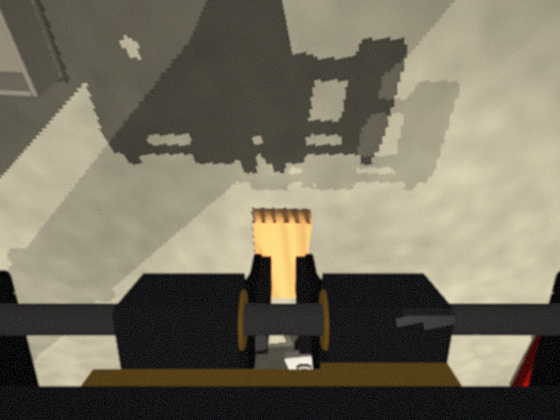

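The wrist view shows the wedge's thick end, top edge from about (252,210) to (312,210), with the fingers over it.

```bash
python3 - <<'E'
from h import *
p,R,o=now();print(o['time_s'],p)
a=ray('wrist',252,210,.018);b=ray('wrist',312,210,.018);print(a,b,(a+b)/2)
h=np.array([-.2113,-.977,0]);T=Rt(h,25)
m=(a+b)/2
for c in(m,np.array([.5585,.214,0])):
    t=np.array([c[0],c[1],.0075])-h*.0245*np.array([1,1,0]);print(t,'shift',R.T@(t-p)*1e3)
E
```

```text
3.15 [0.5724 0.2463 0.0985]
[0.5453 0.2247 0.018 ] [0.5882 0.215  0.018 ] [0.5668 0.2198 0.018 ]
[0.5719 0.2438 0.0075] shift [36.532  -0.2863 83.3498]
[0.5637 0.2379 0.0075] shift [29.756  -7.1035 86.516 ]
```

```bash
cat >> h.py <<'E'
def wedge(cam,name=None):
    import cv2
    im=env.read_camera(cam);cv2.imwrite(f'pics/{name or "x"}.png',im[...,::-1])
    H=cv2.cvtColor(im,cv2.COLOR_RGB2HSV)
    m=((H[...,0]>8)&(H[...,0]<25)&(H[...,1]>90)&(H[...,2]>110)).astype(np.uint8)
    n,l,s,c=cv2.connectedComponentsWithStats(m);i=1+np.argmax(s[1:,4])
    return l==i,im
E
python3 - <<'E'
from h import *
import cv2
m,im=wedge('wrist','w2');p,R,o=now();print(p,o['tool_rot'])
v,u=np.nonzero(m);print(u.min(),u.max(),v.min(),v.max())
for r in range(v.min(),v.min()+30,3):
    c=u[v==r];print(r,c.min(),c.max())
a=ray('wrist',u[v<v.min()+12].min(),v.min()+4,.018);b=ray('wrist',u[v<v.min()+12].max(),v.min()+4,.018);print(a,b)
m,im=wedge('top','t2');v,u=np.nonzero(m);r=cv2.minAreaRect(np.c_[u,v].astype(np.float32));bx=cv2.boxPoints(r);print(bx)
for q in bx:print(ray('top',*q,.018 if q[0]<220 else .002))
E
```

```text
[0.5706 0.2481 0.099 ] [179.8238  25.2352  77.3963]
244 304 201 292
201 248 248
204 245 302
207 245 302
210 245 303
213 245 303
216 244 304
219 244 303
222 244 303
225 245 303
228 245 303
[0.5396 0.2319 0.018 ] [0.5806 0.2227 0.018 ]
[[486. 247.]
 [559. 247.]
 [559. 337.]
 [486. 337.]]
[ 0.4458 -0.6086  0.002 ]
[ 0.4494 -0.8161  0.002 ]
[ 0.1977 -0.8072  0.002 ]
[ 0.1938 -0.6031  0.002 ]
```

```bash
python3 - <<'E'
from h import *
for i in range(1):
    p,R,o=now();print(p,o['time_s'])
for uv,z in[((245,203),0),((303,203),0),((244,222),.018),((304,222),.018)]:print(ray('wrist',*uv,z))
m=(ray('wrist',245,203,0)+ray('wrist',303,203,0)+ray('wrist',244,222,.018)+ray('wrist',304,222,.018))/4;print(m)
h=np.array([-.2113,-.977,0])
t=np.array([m[0],m[1],.0075])-h*.024;print('turn',turn(R,Rt(h,25)),'shift',R.T@(t-p)*1e3)
E
```

```text
[0.5688 0.252  0.0992] 3.25
[0.5325 0.2232 0.    ]
[0.5772 0.2134 0.    ]
[0.5321 0.2196 0.018 ]
[0.5765 0.2098 0.018 ]
[0.5546 0.2165 0.009 ]
turn [-0.0005  0.0013 -0.0029] shift [26.4629 -6.3925 88.8195]
```

{"api": "send_rows", "payload": {
  "plan": [
    [12,2.5,-0.2,9,0,0,0],
    [12,2.5,-0.2,9,0,0,0],
    [12,2.5,-0.2,9,0,0,0],
    [12,2.5,-0.2,9,0,0,0],
    [12,2.5,-0.2,9,0,0,0],
    [12,2.5,-0.2,9,0,0,0],
    [12,2.5,-0.2,9,0,0,0],
    [12,2.5,-0.2,9,0,0,0],
    [12,2.5,-0.2,9,0,0,0],
    [12,2,0,9,0,0,0],
    [12,0,0,0,0,0,0],
    [12,0,0,0,0,0,0]
  ]
}}

```text
time_s: 4.45
tool_pos: [0.5623, 0.241, 0.0072]
tool_rot: [180.0, 25.0, 77.8]
force: [-1.0, 0.1, 0.5]
grip_width: 0.0117
```

```bash
python3 - <<'E'
from h import *
import cv2
p,R,o=now();print(o['time_s'],p,o['tool_rot'],o['force'])
im=env.read_camera('scene');cv2.imwrite('pics/s2.png',cv2.resize(im[170:290,260:430,::-1],None,fx=4.5,fy=4.5,interpolation=2))
h=np.array([-.2113,-.977,0]);t=np.array([.562,.238,.0075]);print(R.T@(t-p)*1e3,turn(R,Rt(h,25)))
# arc as constant twist per row, from pose in contact
C=np.array([.763,.1215,0])
p0=np.array([.557,.215,.0075])-h*.0086
n=11;ang=np.radians(12.2)
T=Rt(h,25)
Q=Ro.from_euler('z',ang/n).as_matrix();p1=C+Q@(p0-C);p1[2]=p0[2]
print('arc row',T.T@(p1-p0)*1e3,turn(T,Q@T));print('end',C+np.linalg.matrix_power(Q,n)@(p0-C))
print('fwd 1mm',T.T@h)
E
```

```text
4.45 [0.5623 0.241  0.0072] [179.9869  24.9863  77.7971] [-0.9812  0.0649  0.4899]
[-2.837   0.3869  0.9842] [ 0.0002 -0.0002  0.    ]
arc row [-3.8884 -1.051   1.8132] [-0.0082  0.     -0.0175]
end [0.5419 0.178  0.0075]
fwd 1mm [-0.9059  0.      0.4224]
```

View pics/s2.png

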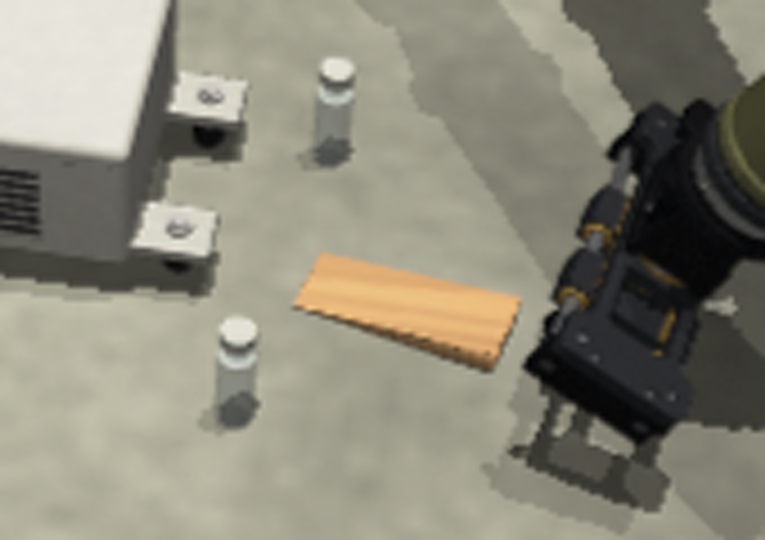

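The scene crop shows the wedge still untouched, from (320,275) to (510,330), with the gripper behind its thick end and the fingers hidden. I'll project the TCP to check where it sits.

```bash
python3 - <<'E'
from h import *
p,R,o=now()
k=env.get_calibration('scene');E=np.linalg.inv(k['extrinsics'])
def pr(n,q):
    c=E[:3,:3]@q+E[:3,3];print(n,((k['fx']*c[0]/c[2]+k['cx'])-260)*4.5,((k['fy']*c[1]/c[2]+k['cy'])-170)*4.5)
pr('tcp',p)
for y in(-.02,.02):pr('tip',p+R@[0,y,0]);pr('top',p+R@[0,y,-.07])
for y in(-.095,.095):
  for x in(-.037,.037):pr('body',p+R@[x,y,-.07])
E
```

```text
tcp 551.8758438509581 344.9715041983508
tip 561.4000111016092 319.8930129883987
top 630.9510764284603 260.83058107200463
tip 542.1574596875968 370.5613962489273
top 612.324849971807 312.5200785788023
body 610.1070762250779 133.4256799900116
body 717.4234931833697 205.4636209165831
body 515.5699092513383 376.2059048502061
body 634.5440480053451 454.8872581979065
```

{"api": "send_rows", "payload": {
  "plan": [
    [12,-3.4,0,1.6,0,0,0],
    [12,-3.4,0,1.6,0,0,0],
    [12,-3.4,0,1.6,0,0,0],
    [12,-3.4,0,1.6,0,0,0]
  ]
}}

```text
time_s: 4.9
tool_pos: [0.5591, 0.226, 0.0075]
tool_rot: [180.0, 25.0, 77.8]
force: [0.3, -0.1, -0.0]
grip_width: 0.0123
```

{"api": "send_rows", "payload": {
  "plan": [
    [12,-3.9,-1.05,1.8,-0.0082,0,-0.0175],
    [12,-3.9,-1.05,1.8,-0.0082,0,-0.0175],
    [12,-3.9,-1.05,1.8,-0.0082,0,-0.0175],
    [12,-3.9,-1.05,1.8,-0.0082,0,-0.0175],
    [12,-3.9,-1.05,1.8,-0.0082,0,-0.0175],
    [12,-3.9,-1.05,1.8,-0.0082,0,-0.0175],
    [12,-3.9,-1.05,1.8,-0.0082,0,-0.0175],
    [12,-3.9,-1.05,1.8,-0.0082,0,-0.0175],
    [12,-3.9,-1.05,1.8,-0.0082,0,-0.0175],
    [12,-3.9,-1.05,1.8,-0.0082,0,-0.0175],
    [12,-3.9,-1.05,1.8,-0.0082,0,-0.0175],
    [12,0,0,0,0,0,0]
  ]
}}

```text
time_s: 6.1
tool_pos: [0.5418, 0.18, 0.0075]
tool_rot: [180.0, 25.0, 90.0]
force: [0.6, 0.3, -0.3]
grip_width: 0.0122
```

```bash
python3 - <<'E'
from h import *
import cv2
p,R,o=now();print(o['time_s'],p,o['tool_rot'],o['force'])
im=env.read_camera('scene');cv2.imwrite('pics/s3.png',cv2.resize(im[170:290,260:430,::-1],None,fx=4.5,fy=4.5,interpolation=2))
E
```

```text
6.1 [0.5418 0.18   0.0075] [179.9712  25.0062  89.975 ] [ 0.5969  0.301  -0.341 ]
```

View pics/s3.png

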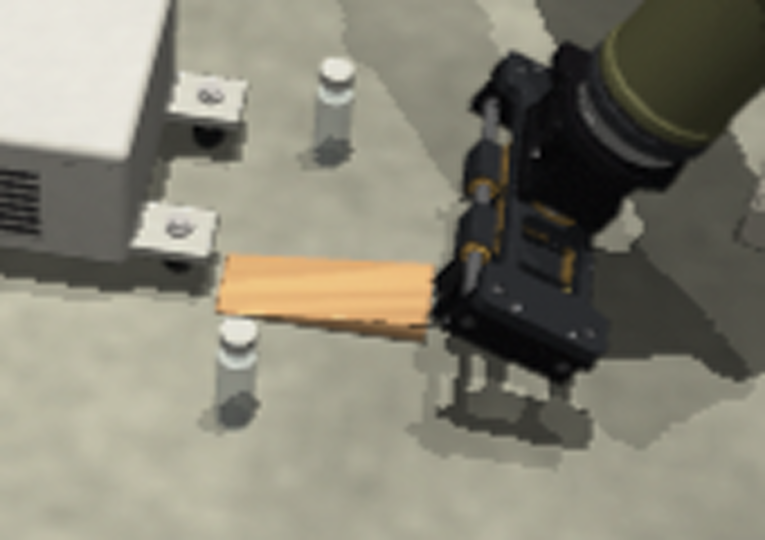

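The wedge has turned in line: thin end (228,257)–(217,312), thick end near (433,262)–(427,338). The foot dome is at (180,262), and vial_b is clear.

```bash
python3 - <<'E'
from h import *
for n,u,v,z in[('thin near',228,256,.002),('thin far',217,312,.002),('thick near',435,263,.018),('thick far bottom',426,341,0),('foot bottom',180,270,.008),('screw',180,229,.042)]:print(n,ray('scene',u/4.5+260,v/4.5+170,z)[:2])
E
```

```text
thin near [0.5261 0.0515]
thin far [0.5697 0.0521]
thick near [0.523  0.1708]
thick far bottom [0.5667 0.1716]
foot bottom [0.5474 0.0266]
screw [0.5465 0.0257]
```

{"api": "send_rows", "payload": {
  "plan": [
    [12,-4.53,0,2.11,0,0,0],
    [12,-4.53,0,2.11,0,0,0],
    [12,-4.53,0,2.11,0,0,0],
    [12,-4.53,0,2.11,0,0,0],
    [12,-4.53,0,2.11,0,0,0],
    [12,-4.53,0,2.11,0,0,0],
    [12,-4.53,0,2.11,0,0,0],
    [12,-4.53,0,2.11,0,0,0],
    [12,-4.53,0,2.11,0,0,0],
    [12,-4.53,0,2.11,0,0,0],
    [12,-4.53,0,2.11,0,0,0],
    [12,0,0,0,0,0,0]
  ]
}}

```text
time_s: 7.35
tool_pos: [0.5421, 0.1247, 0.0075]
tool_rot: [180.0, 25.0, 89.9]
force: [0.3, -0.1, 0.5]
grip_width: 0.0122
```

```bash
python3 - <<'E'
from h import *
import cv2
for i in range(2):
    p,R,o=now();print(o['time_s'],p,o['tool_rot'],o['force'],o['wrist_torque'])
    im=env.read_camera('scene')
cv2.imwrite('pics/s4.png',cv2.resize(im[170:290,240:410,::-1],None,fx=4.5,fy=4.5,interpolation=2))
E
```

```text
7.35 [0.5421 0.1247 0.0075] [179.9525  25.0148  89.8948] [ 0.3167 -0.0831  0.4798] [0.3583 0.1156 0.0413]
7.4 [0.5421 0.1254 0.0075] [179.9479  24.989   89.9214] [ 0.6122  0.1861 -0.6046] [ 0.4319  0.0277 -0.0298]
```

View pics/s4.png

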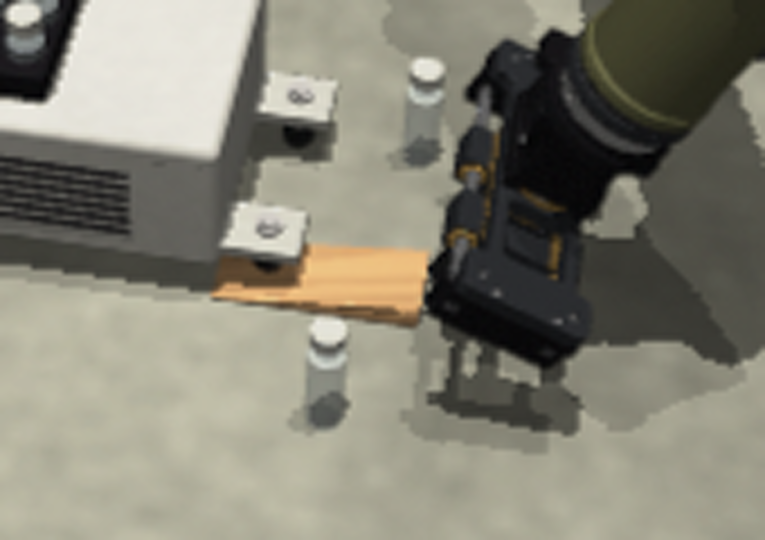

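The wedge is now under the lug, thin end near (213,297), with about 15 mm to go. I'll creep from here and watch the force.

{"api": "send_rows", "payload": {
  "plan": [
    [12,-1.81,0,0.84,0,0,0],
    [12,-1.81,0,0.84,0,0,0],
    [12,-1.81,0,0.84,0,0,0],
    [12,-1.81,0,0.84,0,0,0],
    [12,-1.81,0,0.84,0,0,0],
    [12,0,0,0,0,0,0]
  ]
}}

```text
time_s: 8.05
tool_pos: [0.5421, 0.1155, 0.0074]
tool_rot: [179.9, 25.0, 89.9]
force: [0.1, -0.9, -0.5]
grip_width: 0.0118
```

{"api": "send_rows", "payload": {
  "plan": [
    [12,-0.91,0,0.42,0,0,0],
    [12,-0.91,0,0.42,0,0,0],
    [12,0,0,0,0,0,0]
  ]
}}

```text
time_s: 8.35
tool_pos: [0.5422, 0.1143, 0.0074]
tool_rot: [179.9, 24.9, 90.0]
force: [0.9, 0.7, 0.1]
grip_width: 0.0121
```

{"api": "send_rows", "payload": {
  "plan": [
    [12,-0.91,0,0.42,0,0,0],
    [12,0,0,0,0,0,0]
  ]
}}

```text
time_s: 8.55
tool_pos: [0.5423, 0.1135, 0.0074]
tool_rot: [179.9, 24.9, 90.0]
force: [-0.4, 1.7, -0.2]
grip_width: 0.0119
```

{"api": "send_rows", "payload": {
  "plan": [
    [12,-0.91,0,0.42,0,0,0],
    [12,0,0,0,0,0,0],
    [12,0,0,0,0,0,0]
  ]
}}

```text
time_s: 8.85
tool_pos: [0.5423, 0.1126, 0.0074]
tool_rot: [179.9, 24.9, 90.0]
force: [-0.1, 3.3, 0.5]
grip_width: 0.0118
```

{"api": "send_rows", "payload": {
  "plan": [
    [12,0,0,0,0,0,0]
  ]
}}

```text
time_s: 8.95
tool_pos: [0.5423, 0.1125, 0.0074]
tool_rot: [179.9, 24.9, 90.0]
force: [-0.7, 3.8, -0.6]
grip_width: 0.0122
```

{"api": "send_rows", "payload": {
  "plan": [
    [12,-0.91,0,0.42,0,0,0],
    [12,0,0,0,0,0,0],
    [12,0,0,0,0,0,0]
  ]
}}

```text
time_s: 9.25
tool_pos: [0.5423, 0.1115, 0.0074]
tool_rot: [179.9, 24.9, 90.0]
force: [0.3, 4.9, 0.5]
grip_width: 0.0121
```

{"api": "send_rows", "payload": {
  "plan": [
    [12,0,0,0,0,0,0]
  ]
}}

```text
time_s: 9.35
tool_pos: [0.5423, 0.1115, 0.0074]
tool_rot: [179.9, 24.9, 90.0]
force: [0.3, 5.0, 0.4]
grip_width: 0.0117
```

Resistance has risen to 5 N, so the wedge is snug. I'm stopping there, then backing straight off, raising and setting the tool upright.

{"api": "send_rows", "payload": {
  "plan": [
    [12,1.81,0,-0.84,0,0,0],
    [12,4.53,0,-2.11,0,0,0],
    [12,9.06,0,-4.22,0,0,0],
    [12,9.06,0,-4.22,0,0,0],
    [12,9.06,0,-4.22,0,0,0],
    [12,9.06,0,-4.22,0,0,0],
    [12,0,0,0,0,0,0],
    [12,-16.9,0,-36.2,0,0,0],
    [12,-16.9,0,-36.2,0,0,0],
    [12,-16.9,0,-36.2,0,0,0],
    [12,-16.9,0,-36.2,0,0,0],
    [12,0,0,0,0,0,0]
  ]
}}

```text
time_s: 10.55
tool_pos: [0.5453, 0.1584, 0.1732]
tool_rot: [179.4, 24.7, 89.7]
force: [0.4, 0.3, -0.5]
grip_width: 0.0122
```

{"api": "send_rows", "payload": {
  "plan": [
    [0,0,0,0,0,0.109,0],
    [0,0,0,0,0,0.109,0],
    [0,0,0,0,0,0.109,0],
    [0,0,0,0,0,0.109,0],
    [0,0,0,0,0,0,0],
    [0,0,0,0,0,0,0],
    [0,0,0,0,0,0,0],
    [0,0,0,0,0,0,0]
  ]
}}

```text
time_s: 11.35
tool_pos: [0.5415, 0.1598, 0.1666]
tool_rot: [-180.0, 0.1, 90.2]
force: [0.6, 1.7, -0.9]
grip_width: 0.0002
```

```bash
python3 - <<'E'
from h import *
import cv2
im=env.read_camera('scene');p,R,o=now();print(o['time_s'],p,o['tool_rot'],o['force'],o['grip_width'])
a=cv2.resize(im[120:290,180:400,::-1],None,fx=3.5,fy=3.5,interpolation=2)
cv2.imwrite('pics/s5.png',a)
im=env.read_camera('top');cv2.imwrite('pics/t5.png',im[...,::-1])
print(R.T@(np.array([.546,-.0215,.140])-p)*1e3)
E
```

```text
11.4 [0.5416 0.1596 0.1667] [-179.9974    0.0613   90.1722] [-0.8467 -0.2954 -0.1763] 0.0005227417729095035
[-181.0803    3.8782   26.8515]
```

View pics/s5.png

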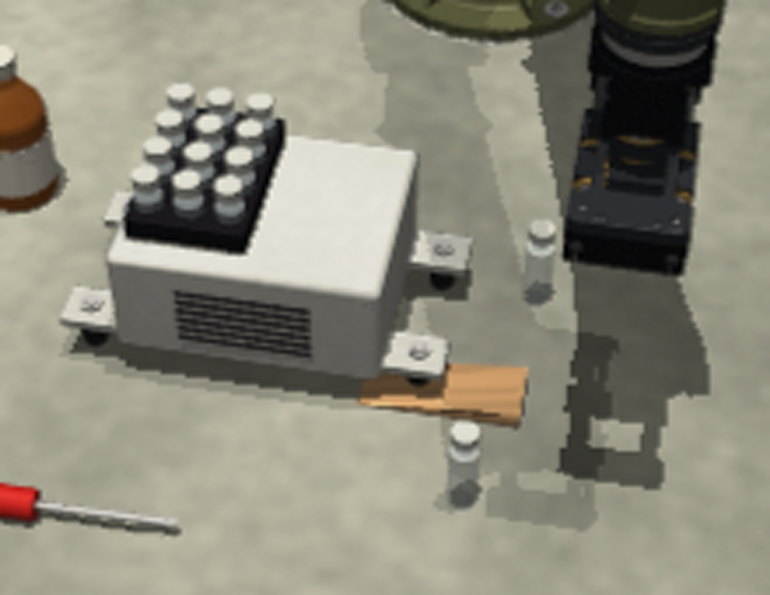

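The wedge lies under the foot at (440,395). The lug screws and housing corner sit at the same pixels as before, and both vials are in place. Next is the press.

{"api": "send_rows", "payload": {
  "plan": [
    [0,-30.2,0.6,3.5,0,0,0],
    [0,-30.2,0.6,3.5,0,0,0],
    [0,-30.2,0.6,3.5,0,0,0],
    [0,-30.2,0.6,3.5,0,0,0],
    [0,-30.2,0.6,3.5,0,0,0],
    [0,-30.2,0.6,3.5,0,0,0],
    [0,0,0,0,0,0,0],
    [0,0,0,0,0,0,0],
    [0,0,0,0,0,0,0]
  ]
}}

```text
time_s: 12.35
tool_pos: [0.5458, -0.0216, 0.1462]
tool_rot: [180.0, -0.0, 90.1]
force: [0.3, 0.0, 0.2]
grip_width: 0.0003
```

{"api": "send_rows", "payload": {
  "plan": [
    [0,0,0,4,0,0,0],
    [0,0,0,4,0,0,0],
    [0,0,0,4,0,0,0],
    [0,0,0,4,0,0,0],
    [0,0,0,4,0,0,0],
    [0,0,0,0,0,0,0],
    [0,0,0,0,0,0,0]
  ]
}}

```text
time_s: 13.05
tool_pos: [0.5456, -0.0235, 0.1261]
tool_rot: [180.0, -0.0, 90.0]
force: [-1.0, -0.2, -0.1]
grip_width: 0.0003
```

{"api": "send_rows", "payload": {
  "plan": [
    [0,0,0,1,0,0,0],
    [0,0,0,1,0,0,0],
    [0,0,0,1,0,0,0],
    [0,0,0,1,0,0,0],
    [0,0,0,1,0,0,0],
    [0,0,0,0,0,0,0]
  ]
}}

```text
time_s: 13.65
tool_pos: [0.5455, -0.0234, 0.121]
tool_rot: [180.0, -0.0, 90.0]
force: [0.2, 0.1, -0.7]
grip_width: 0.0004
```

{"api": "send_rows", "payload": {
  "plan": [
    [0,0,0,1,0,0,0],
    [0,0,0,0,0,0,0]
  ]
}}

```text
time_s: 13.85
tool_pos: [0.5456, -0.0234, 0.1201]
tool_rot: [180.0, -0.0, 90.0]
force: [-0.0, -0.4, -1.1]
grip_width: 0.0002
```

{"api": "send_rows", "payload": {
  "plan": [
    [0,0,0,0.7,0,0,0],
    [0,0,0,0,0,0,0]
  ]
}}

```text
time_s: 14.05
tool_pos: [0.5458, -0.0234, 0.1198]
tool_rot: [179.9, -0.0, 90.0]
force: [-0.3, 0.3, 2.0]
grip_width: 0.0009
```

{"api": "send_rows", "payload": {
  "plan": [
    [0,0,0,0.7,0,0,0],
    [0,0,0,0,0,0,0],
    [0,0,0,0,0,0,0]
  ]
}}

```text
time_s: 14.35
tool_pos: [0.5459, -0.0233, 0.1197]
tool_rot: [179.9, -0.0, 90.0]
force: [-2.1, 0.2, 6.6]
grip_width: 0.0005
```

{"api": "send_rows", "payload": {
  "plan": [
    [0,0,0,0.5,0,0,0],
    [0,0,0,0,0,0,0],
    [0,0,0,0,0,0,0]
  ]
}}

```text
time_s: 14.65
tool_pos: [0.546, -0.0234, 0.1196]
tool_rot: [179.9, -0.0, 90.0]
force: [-3.2, 0.1, 8.6]
grip_width: 0.0001
```

{"api": "send_rows", "payload": {
  "plan": [
    [0,0,0,0.4,0,0,0],
    [0,0,0,0,0,0,0],
    [0,0,0,0,0,0,0]
  ]
}}

```text
time_s: 14.95
tool_pos: [0.546, -0.0233, 0.1196]
tool_rot: [179.9, -0.0, 90.0]
force: [-2.8, 0.3, 10.4]
grip_width: 0.0002
```

{"api": "send_rows", "payload": {
  "plan": [
    [0,0,0,0,0,0,0],
    [0,0,0,0,0,0,0],
    [0,0,0,0,0,0,0]
  ]
}}

```text
time_s: 15.25
tool_pos: [0.546, -0.0233, 0.1196]
tool_rot: [179.9, -0.0, 90.0]
force: [-4.3, 0.7, 9.2]
grip_width: 0.0004
```

It held about 10 N with only 0.2 mm of give, so no rocking. Drawing back.

{"api": "send_rows", "payload": {
  "plan": [
    [0,0,0,-1,0,0,0],
    [0,0,0,-2,0,0,0],
    [0,0,0,-10,0,0,0],
    [0,0,0,-30,0,0,0],
    [0,0,0,-30,0,0,0],
    [0,30,0,0,0,0,0],
    [0,40,0,0,0,0,0],
    [0,40,0,0,0,0,0],
    [0,40,0,0,0,0,0],
    [0,40,0,0,0,0,0],
    [0,0,0,0,0,0,0],
    [0,0,0,0,0,0,0]
  ]
}}

```text
time_s: 16.45
tool_pos: [0.5454, 0.1677, 0.191]
tool_rot: [180.0, 0.0, 90.1]
force: [0.2, -0.5, -0.6]
grip_width: 0.0007
```

```bash
python3 - <<'E'
from h import *
import cv2
im=env.read_camera('scene');p,R,o=now();print(o['time_s'],p,o['force'])
a=cv2.resize(im[120:290,180:400,::-1],None,fx=3.5,fy=3.5,interpolation=2);cv2.imwrite('pics/s6.png',a)
b=cv2.imread('pics/b.png');c=cv2.imread('pics/s5.png')
f=lambda i:cv2.cvtColor(i,cv2.COLOR_BGR2GRAY).astype(np.float32)[60:370,60:400]
for n,q in(('start',b),('prepress',c)):print(n,cv2.phaseCorrelate(f(q),f(a)))
E
```

```text
16.5 [0.5458 0.166  0.1911] [-0.1316 -0.0702 -1.3537]
start ((-0.024711465488962858, 0.010053725884034748), 0.7869923202196757)
prepress ((-0.006551377655824808, 0.008338837565531776), 0.9932888241608938)
```

View pics/s6.png

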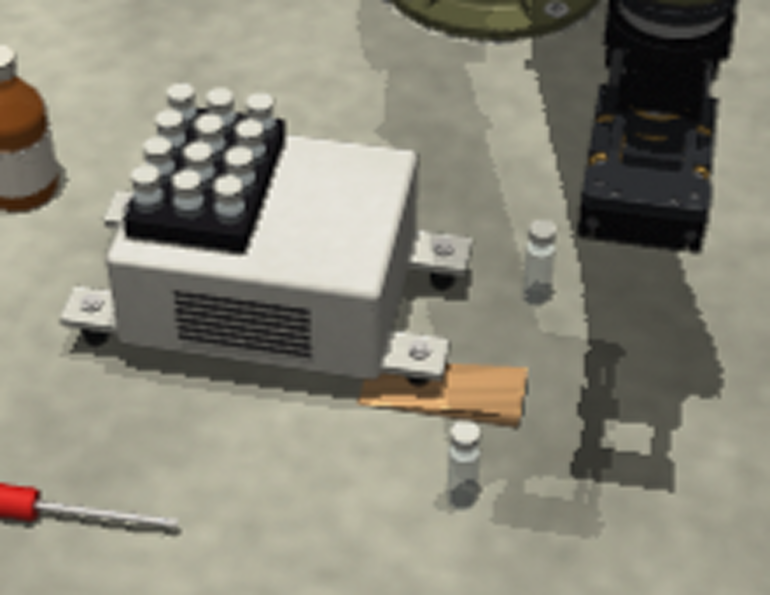

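Nothing has moved: the wedge is in place under the foot at (440,395), the sampler is unshifted, both vials are standing, and the arm is clear.

```bash
python3 -c "
from cell import env
print(env.sign_off())"
```

```text
the job is handed in; nothing more can be done
None
```

The wedge is snug under the sampler's short foot, and the corner no longer rocks. I handed the job in at about 16.5 s on the robot's clock, with the arm clear of everything.

- **Wedge:** I pushed it with two fingertips on its thick end, turning it about 12° into line and then straight in. I stopped when the resistance reached about 5.0 N, right at the stated jacking threshold. The wedge moved about 2 mm after first resistance, which could have lifted the foot by at most about 0.3 mm.
- **Press check:** after taking the fingers off, I pressed on that corner at 9–10 N for about half a second. The top gave only about 0.2 mm. The press also showed a sideways force of 3–4 N, but nothing moved.
- **Final picture:** the sampler had not shifted measurably from its starting picture (under 0.01 pixel). The wedge had not moved during the press. Both vials, the bottle and the screwdriver stood as before. I did not check the marker and cap tray again at the end; the arm did not touch them.

**Disagreements:** wrist-camera readings taken while the arm was still settling were up to about 1 cm off, so I used the top and scene cameras, which agreed to about 3–6 mm.

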